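# Hold the reference glass cell in the light path

## Robot

A 6-joint arm with a two-finger parallel gripper is mounted at the origin on the work surface. World frame = base frame: x ahead of the robot, y to its left, z up, the work surface at z = 0. Lengths are in m, angles in rad, forces in N, time in s.
With the tool pointing down it reaches from about 0.275 to 0.875 m from the base axis. Payload 12.5 kg.
Tool frame: the origin (TCP) lies midway between the tips of the shut fingers; the grasp point (between the pads) lies 19 mm behind it; z points along the fingers, y is the line along which they close (so a half turn about z gives the same grasp; the last joint's range is limited). The gripper opens to 85 mm and grips with 20 to 120 N. Pads are 22 mm wide; open, the fingers measure 114 mm over their backs; the gripper's body (76 mm by 85 mm) begins 54 mm behind the grasp point. The pads swing forward as they close: fully open they stand 13 mm farther back than shut.
Start: joints at [-1.324, 0.351, 1.652, -0, 1.139, -0.085], TCP at [0.179, -0.52, 0.231] pointing down, gripper open.
Joint ranges: [-2.75, 2.75], [-0.79, 2.1], [0.01, 2.65], [-1.57, 4.71], [0.07, 3.14], [-2.87, 2.87]. Speed limits (rad/s): [2.22, 2.22, 2.79, 3.14, 3.14, 3.14].

## Interface

Orientations are given as a unit quaternion [w, x, y, z].
In Python, from workcell import ctrl gives the robot as it stands.
- The arm moves only by the tool play_rows, never from a script. Its argument "series" is a list of rows, each a list of 3 entries, a list of its own where there are three numbers: the turn, a rotation vector about the world's x, y, z normalised to -1 to 1, where 1 is 8 degrees, then the shift along the world's x, y, z normalised to -1 to 1, where 1 is 50 mm, then the closure in counts, from 0 (fully open) to 255 (shut). In form: [[[rx, ry, rz], [dx, dy, dz], hand], ...]. A call has 1 to 8 rows; each row shifts and turns the commanded pose from where the row before left it; what a row does not reach is not made up. A row lasts 1/10 s, in which the tool goes at most 50 mm and 8.59 degrees, less where a joint would pass 70% of its speed; a pose out of reach is approached as far as the arm can. A call with a number of a shift or a turn outside -1 to 1 is refused whole. A call with a gripper value outside its range is refused whole. The fingers move at their own pace and stop on an object; the grip force is fixed at half the most. Time passes only in rows, so rows that do not move let the fingers close. It gives the time, the measured TCP pose, the force, the opening and the grip force at its end, in the units of the state.
- ctrl.read_state(): the state, without advancing time (a new reading comes with each control period).
- ctrl.capture(name): name is "scene" or "top"; returns a dict with "color" (420x560x3 uint8, blue, green, red), "fx", "fy", "cx", "cy" (pixels), "position" and "rotation" of the camera in the world. Camera axes: x right, y up, looking along -z (the intrinsics and any distortion apply to the point x, -y, -z); pixel columns grow to the right and rows downward; lengths in m; the calibration is good to about 2 mm. A picture is of the moment at which its call begins. There is no depth.
- ctrl.job_done(): hands the job in; it is judged then, once.
The state is a dict: "time_s": time; "q": joint angles; "joint_vel": joint speeds; "joint_efforts": joint torques, N m; "position": TCP position; "ee_rot": TCP orientation; "contact_force": force on the tool from outside, world axes, zero at the start; "ft_torque": the same for the moment, N m; "gripper_width": finger opening in m; "finger_force": force on a finger pad.
Only numpy, scipy, OpenCV 4.12 (cv2) and the standard library are available. Lean on these libraries where they do the work, as an engineer would, in place of code of your own. Each camera call takes 0.05 s, during which the arm holds its last target. There are 200 camera calls.

## Task

To check the light rail, open the lid of the instrument case right back until it rests on its stop, then take out the middle-sized of the three glass cells, gripping it only by its two broad frosted faces and never touching the clear windows at its ends. Carry it to the rail and hold it upright in the light path, midway between lamp and detector, so that the beam goes squarely in at one end window and out at the other; the job finishes with you still holding it there. Do not bump the lamp-and-detector rail, and leave the other cells and everything else on the bench where they are.

Things in the scene. Friction and masses are not known exactly. Their poses are not given: they have to be found in the camera images.
- cell_center (a point): centre (half-way up) of the middle-sized glass cell, loose, 35 g: 12.5 mm thick (its x) x 22.5 long (its y) x 45 tall, the top 5 mm a white narrower cap. Broad faces (+x, -x) frosted: grip here. Narrow ends (+y, -y) are the clear windows; light runs along y. Starts upright in one of the case's slots, axes as the case's, centre 38.5 mm above the table
- case: grey instrument case, 110 deep (x) x 170 wide (y) mm, fixed; origin under its centre, front faces -x, hinge on the far (+x) edge. Base 30 mm high, its dark insert's top 28 mm above the table. Three slots (14.5 x 40, 12 mm deep) in a row along y, 48 mm apart, 12 mm nearer the front than the middle, hold the cells, which stand 33 mm out of the insert; which is where varies
- lid_handle (a point): middle of the lid's bow handle, a 10 mm round steel bar 80 mm long along the case's y, standing 32 mm (bar centre) above the lid's flat top, 10 mm in from the lid's front edge; 102 mm above the table while the lid is shut. The point turns with the lid
- lid_hinge (a point): middle of the lid's hinge line, 30 mm above the table on the case's far edge; the hinge line runs along its y, same axes as the case. With the lid shut the handle bar lies 100 mm towards -x and 72 mm up from it
- lid (a joint): opening of the case lid, rad: 0 shut, 1.83 back on its stop; the front edge rises and swings over to +x. Free hinge, no latch, lid 0.22 kg: let go below about 1.0 rad it falls shut, from 1.2 rad on it falls back to its stop. The lid is a shell 110 x 170 mm, 40 mm deep
- rail: lamp-and-detector rail, fixed: an aluminium profile 45 wide (x) x 360 long (y) x 25 mm high carrying on posts a black lamp (at -y) and a detector (at +y) that face each other across an open gap of 140 mm; origin under its centre. The heads are up to 52 mm across and reach at most 168 mm above the table; in the gap nothing stands above the profile
- beam (a point): middle of the light path, half-way between lamp and detector, 130 mm above the table; a thin level beam (2 mm) runs along its y, same axes as the rail; z up
- short_center (a point): centre of the shortest glass cell (12.5 x 12.5 x 45 mm), standing in another slot: leave it
- long_center (a point): centre of the longest glass cell (12.5 thick x 32.5 long x 45 mm), standing in another slot: leave it
- battery_a: round battery cell, 21 mm across, 70 mm tall, standing on the table in front of the rail; origin under its centre: leave it
- battery_b: a second such battery cell, standing near the first: leave it
- tape: roll of masking tape lying flat behind the rail, 92 mm across, 25 mm high: leave it
- driver: screwdriver about 180 mm long lying crosswise in front of the case: leave it
- meter: multimeter lying on its back behind the case, 150 x 78 x 34 mm: leave it
- carton: open cardboard box of battery cells, 130 x 170 x 85 mm, at the left of the table: leave it

How it is judged:
By the outcome, as a careful person would: the job done as asked, in the order asked, and still so for the second after the job is handed in, while the arm keeps its last pose, push and grip.
It also fails if it takes over 56 s, if anything falls off the work surface, if the arm or the gripper's body presses on something with over 40 N, if the wrist force passes 120 N, or if a joint passes its speed limit or range.

## Working session

There is one attempt and no reset: what is moved stays moved. The work goes in short steps, Python scripts to look and compute and a tool call to move; the robot and the scene stay as the last step left them, time stands still between calls to the robot, and variables do not carry over. Pictures are saved under pics/ and viewed, at most 10 in all, crops included, and the job is handed in when it is done.

Besides the shell and the picture viewer there is one more tool, called by a JSON object that holds its "method" and its "body". play_rows: Moves the arm, as the interface text tells. Its arguments: {"type":"object","properties":{"series":{"type":"array","items":{"type":"array"}}},"required":["series"]}

```bash
mkdir -p pics
python3 - <<'E'
from workcell import ctrl
import cv2,json,numpy as np
for n in("scene","top"):
    c=ctrl.capture(n); cv2.imwrite(f"pics/{n}0.png",c.pop("color"))
    json.dump({k:np.asarray(v).tolist() for k,v in c.items()},open(n+".json","w")); print(n,open(n+".json").read())
print(ctrl.read_state())
E
```

```text
scene {"fx": 408.8798230334572, "fy": 408.8798230334572, "cx": 282.5028572702451, "cy": 204.2174808886554, "position": [1.3315080481983985, 0.00418956898975155, 0.9151949252139621], "rotation": [0.7116607952265586, 0.29262836446396867, 0.2355817802566795, 0.5936402763119586]}
top {"fx": 452.6793212351427, "fy": 452.6793212351427, "cx": 280.45402914327843, "cy": 210.44270037597886, "position": [0.36891051379889944, 0.13514851069338835, 1.2191765122066371], "rotation": [0.7059829054885536, 0.05769757733703621, -0.04992269473832977, -0.7041071305401191]}
{'time_s': 0.1, 'q': array([-1.32361217e+00,  3.51191141e-01,  1.65232896e+00,  1.35378970e-06,
        1.13913420e+00, -8.45934999e-02]), 'joint_vel': array([ 4.59739136e-04, -2.23857237e-03, -1.23635947e-03, -3.76490750e-05,
       -1.83571223e-03, -7.92387886e-04]), 'joint_efforts': array([ 1.46970517e-03, -5.06832612e+01, -2.91875803e+01, -6.42227519e-05,
        2.61054462e-03, -4.17345603e-06]), 'position': array([ 0.1791044 , -0.51971148,  0.23081929]), 'ee_rot': array([-5.29120537e-04,  9.86271881e-01,  1.65128722e-01, -4.24933506e-05]), 'contact_force': array([ 0.39208283,  0.54154956, -0.40162057]), 'ft_torque': array([0.02709867, 0.01614893, 0.02017173]), 'finger_force': 0.0, 'gripper_width': 0.0850207081410648}
```

View pics/scene0.png

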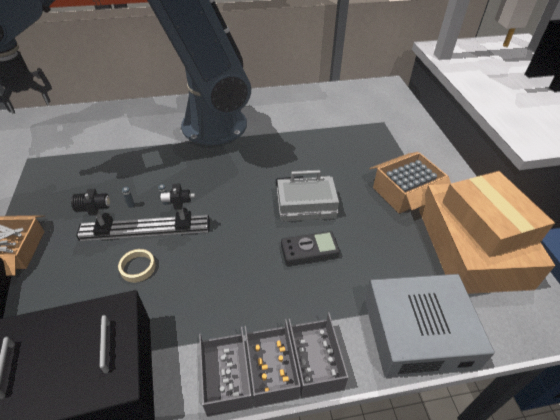

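View pics/top0.png

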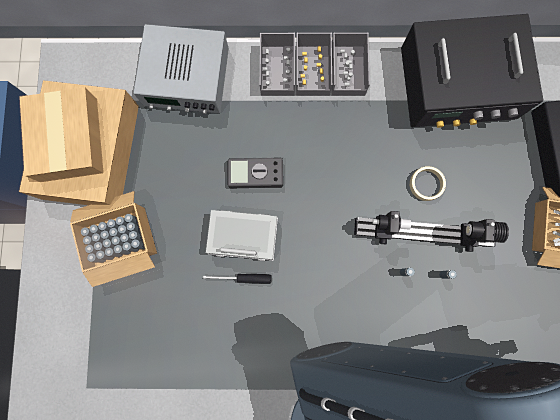

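The top view shows the case at about (240,235), its handle bar at (237,251), the rail from (355,222) to (508,235), and batteries at (402,271) and (448,273). I'll zoom in on the case and the rail.

```bash
cat > h.py <<'E'
import json,numpy as np,cv2
from scipy.spatial.transform import Rotation as R
def cam(n):
    c=json.load(open(n+".json")); r=np.array(c["rotation"])
    M=R.from_quat(r,scalar_first=True).as_matrix()
    return c,M,np.array(c["position"])
def px2w(n,u,v,z):
    c,M,p=cam(n); d=M@[(u-c["cx"])/c["fx"],-(v-c["cy"])/c["fy"],-1]
    return p+d*(z-p[2])/d[2]
def w2px(n,P):
    c,M,p=cam(n); q=M.T@(np.array(P)-p); return np.array([c["cx"]-c["fx"]*q[0]/q[2],c["cy"]+c["fy"]*q[1]/q[2]])
def crop(im,x,y,w,h,s): return cv2.resize(im[y:y+h,x:x+w],None,fx=s,fy=s,interpolation=cv2.INTER_CUBIC)
E
python3 - <<'E'
from h import *
t=cv2.imread("pics/top0.png"); s=cv2.imread("pics/scene0.png")
a=np.hstack([crop(t,195,200,100,75,4),crop(s,265,160,100,75,4)])
b=crop(t,345,200,175,65,4.5714)[:297]
a=np.vstack([a,b[:, :800]]); cv2.imwrite("pics/z1.png",a); print(a.shape)
for u,v,z in((237,251,.102),(207,210,.07),(278,217,.07)): print(px2w("top",u,v,z))
E
```

```text
(597, 800, 3)
[0.43905992 0.25456509 0.102     ]
[0.54614706 0.3371754  0.07      ]
[0.52832578 0.15436114 0.07      ]
```

View pics/z1.png

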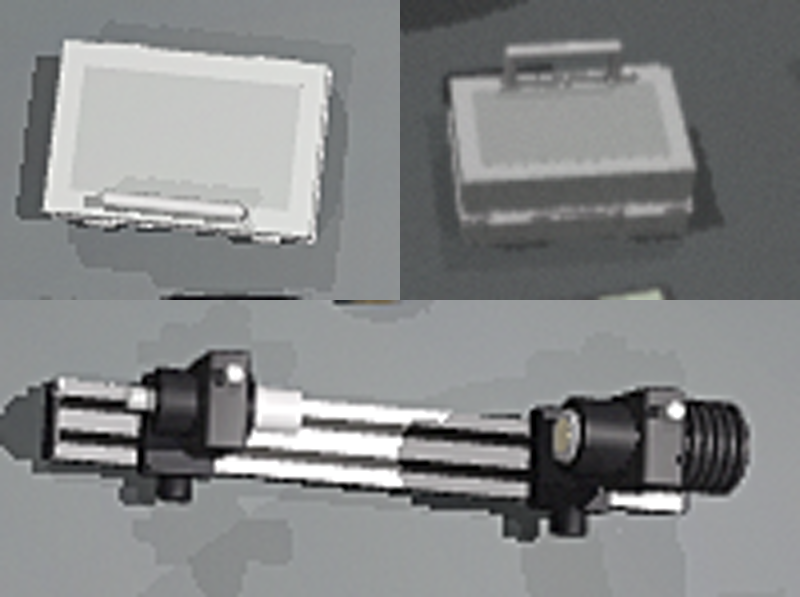

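Case lid corners (top image): (211.25,210), (277.25,216), (206.75,253), (273.25,259); handle bar from (221,249.8) to (255.3,253.3). The rail's left end and long edges are visible. I'll fit both poses and overlay the models.

Run:
```python
from h import *
from scipy.optimize import least_squares as LS
def pose(p,L):
    c,s=np.cos(p[2]),np.sin(p[2]); return np.array([p[0]+c*L[0]-s*L[1],p[1]+s*L[0]+c*L[1],L[2]])
def fit(obs,p0):
    f=lambda p:np.concatenate([w2px(n,pose(p,L))-uv for n,uv,L in obs])
    r=LS(f,p0,loss='soft_l1'); print(r.x,np.round(r.fun.reshape(-1,2) if 1 else 0,1).tolist()); return r.x
t=lambda u,v:np.array([195+u/4,200+v/4]); s=lambda u,v:np.array([265+(u-400)/4,160+v/4])
obs=[("top",t(65,40),(.055,.085,.07)),("top",t(329,64),(.055,-.085,.07)),("top",t(47,212),(-.055,.085,.07)),("top",t(315,240),(-.055,-.085,.07)),
("top",t(104,199),(-.045,.04,.104)),("top",t(241,213),(-.045,-.04,.104)),
("scene",s(463,185),(.055,-.085,.07)),("scene",s(694,178),(.055,.085,.07)),("scene",s(508,48),(-.045,-.04,.102)),("scene",s(619,45),(-.045,.04,.102)),("scene",s(449,80),(-.055,-.085,.07)),("scene",s(670,68),(-.055,.085,.07))]
pc=fit(obs,[.49,.25,-.1]); fit(obs[:6],pc); fit(obs[6:],pc)
r=lambda u,v:np.array([345+u/4.5714,200+(v-300)/4.5714])
ro=[("top",r(57,377),(.0225,.18,.025)),("top",r(50,460),(-.0225,.18,.025))]
for a,b in(((60,378),'hi'),):pass
# line constraints: lower edge at points
def f(p):
    o=[w2px("top",pose(p,L))-uv for _,uv,L in ro]
    o=list(np.concatenate(o))
    for (u,v),e in(((450,412),.0225),((300,399),.0225),((300,477),-.0225),((520,497),-.0225)):
        w=px2w("top",*r(u,v),.025); d=w[:2]-p[:2]; o.append((np.cos(p[2])*d[0]+np.sin(p[2])*d[1]-e)*400)
    return o
q=LS(f,[.5,-.17,-.1],loss='soft_l1'); print(q.x,np.round(q.fun,1))
pr=q.x; json.dump([pc.tolist(),pr.tolist()],open("poses.json","w"))
im=cv2.imread("pics/scene0.png"); it=cv2.imread("pics/top0.png")
A=crop(im,65,160,160,90,5); B=crop(it,345,200,175,65,4.5714)
def dr(I,n,L,x,y,k):
    u=(w2px(n,pose(pr,L))-[x,y])*k; cv2.circle(I,tuple(int(i) for i in u),3,(0,0,255),1)
for L in [(sx*.0225,sy*.18,.025) for sx in(1,-1) for sy in(1,-1)]+[(0,.07,.13),(0,-.07,.13),(0,0,.13),(0,0,.025)]:
    dr(A,"scene",L,65,160,5); dr(B,"top",L,345,200,4.5714)
cv2.imwrite("pics/z2.png",np.vstack([A[100:],B[:250,:800]]))
```

```text
[ 0.48344362  0.24713659 -0.09463927] [[-0.1, -0.0], [-0.4, 0.3], [-0.9, -0.4], [-1.2, -0.8], [1.1, -0.2], [-0.9, -0.5], [-0.8, -1.0], [-0.2, -2.6], [0.1, 1.0], [-1.2, 0.4], [-0.4, -0.6], [-0.8, -0.5]]
[ 0.48275383  0.24586896 -0.09167839] [[0.3, 0.3], [0.0, 0.5], [-0.3, 0.0], [-0.6, -0.6], [1.6, 0.1], [-0.3, -0.3]]
[ 0.486093    0.24809979 -0.10125184] [[-0.4, -0.6], [0.3, -1.9], [0.7, 1.5], [-0.5, 1.0], [0.2, -0.2], [-0.1, 0.2]]
[ 0.49667517 -0.23301796 -0.08306359] [-0.2  0.5  0.3 -0.8  0.1  0.2  0.1 -0.2]
```

View pics/z2.png

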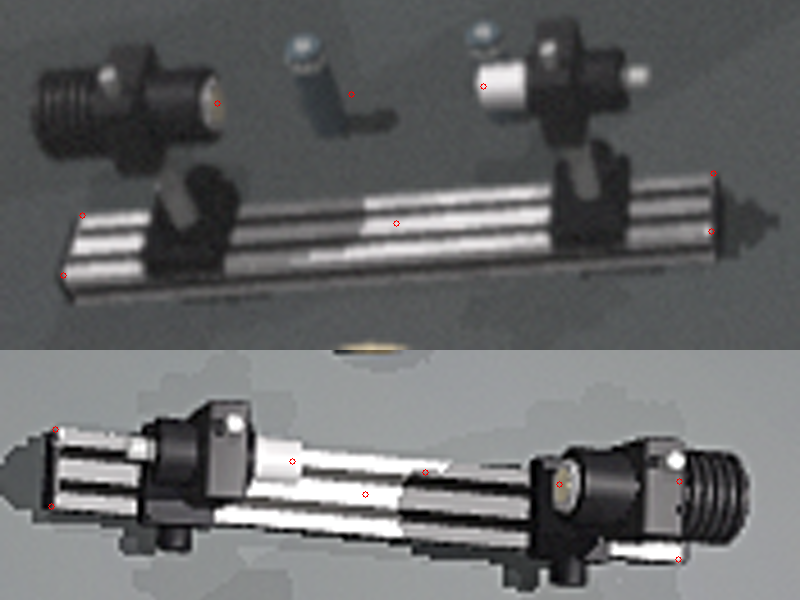

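The model points land on the rail ends, lamp face and detector face, so both fits agree to about 2 mm. I estimate the case at (0.4835, 0.247, yaw −0.094) and the beam at (0.497, −0.233, yaw −0.083). Next I'll move above the lid handle with the fingers closing along the case's x.

{"method": "play_rows", "body": {"series": [[[0,0,0.41],[0.26,0.77,0],130],[[0,0,0.41],[0.26,0.77,0],130],[[0,0,0.41],[0.26,0.77,0],130],[[0,0,0.41],[0.26,0.77,0],130],[[0,0,0.41],[0.26,0.77,0],130],[[0,0,0.41],[0.26,0.77,0],130],[[0,0,0.41],[0.26,0.77,0],130],[[0,0,0.41],[0.26,0.77,0],130]]}}

```text
time_s: 0.9
position: [0.2832, -0.2104, 0.2312]
ee_rot: [-0.0, 0.923, 0.386, 0.0]
contact_force: [2.1, -0.4, -0.4]
gripper_width: 0.0417
finger_force: 0.0
```

{"method": "play_rows", "body": {"series": [[[0,0,0.41],[0.26,0.77,0],130],[[0,0,0.41],[0.26,0.77,0],130],[[0,0,0.41],[0.26,0.77,0],130],[[0,0,0.41],[0.26,0.77,0],130],[[0,0,0.41],[0.26,0.77,0],130],[[0,0,0.41],[0.26,0.77,0],130],[[0,0,0.41],[0.26,0.77,0],130],[[0,0,0.41],[0.26,0.77,0],130]]}}

```text
time_s: 1.7
position: [0.3873, 0.0978, 0.2312]
ee_rot: [0.0, 0.811, 0.585, -0.0]
contact_force: [0.9, -1.7, 0.1]
gripper_width: 0.0419
finger_force: 0.0
```

{"method": "play_rows", "body": {"series": [[[0,0,0.41],[0.26,0.77,0],130],[[0,0,0.41],[0.26,0.77,0],130],[[0,0,0.41],[0.26,0.77,0],130],[[0,0,0.41],[0.26,0.77,0],130],[[0,0,0],[0,0,0],130],[[0,0,0],[0,0,0],130]]}}

```text
time_s: 2.3
position: [0.4388, 0.2503, 0.2307]
ee_rot: [-0.0, 0.739, 0.673, -0.001]
contact_force: [0.2, -0.4, 0.0]
gripper_width: 0.0419
finger_force: 0.0
```

{"method": "play_rows", "body": {"series": [[[0,0,0],[0,0,-0.8],130],[[0,0,0],[0,0,-0.8],130],[[0,0,0],[0,0,-0.7],130],[[0,0,0],[0,0,-0.6],130],[[0,0,0],[0,0,0],205],[[0,0,0],[0,0,0],205],[[0,0,0],[0,0,0],205]]}}

```text
time_s: 3.0
position: [0.44, 0.2501, 0.0881]
ee_rot: [0.0, 0.74, 0.673, 0.001]
contact_force: [-0.5, -0.8, 1.1]
gripper_width: 0.0165
finger_force: 0.0
```

Run:
```python
from h import *
from workcell import ctrl
t=ctrl.capture("top")["color"]; s=ctrl.capture("scene")["color"]
cv2.imwrite("pics/z3.png",np.hstack([crop(t,190,195,100,100,4),crop(s,260,110,100,100,4)]))
th=np.linspace(0,1.83,15); c,sn=.9956,-.0939
x=.055-.1*np.cos(th)+.072*np.sin(th); z=.03+.1*np.sin(th)+.072*np.cos(th)
P=np.c_[x*c,x*sn,z]; print(np.round(np.diff(P,axis=0)/.05,2).tolist())
```

```text
[[0.2, -0.02, 0.25], [0.23, -0.02, 0.22], [0.26, -0.02, 0.19], [0.28, -0.03, 0.15], [0.3, -0.03, 0.11], [0.31, -0.03, 0.07], [0.32, -0.03, 0.03], [0.32, -0.03, -0.01], [0.32, -0.03, -0.05], [0.31, -0.03, -0.09], [0.29, -0.03, -0.13], [0.27, -0.03, -0.17], [0.25, -0.02, -0.2], [0.22, -0.02, -0.23]]
```

View pics/z3.png

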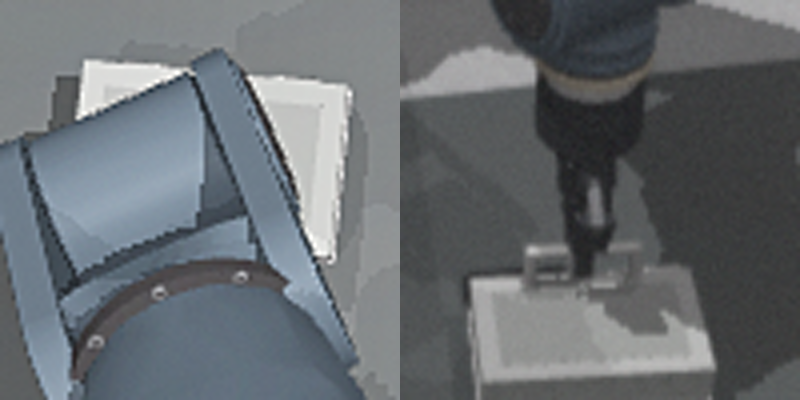

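The bar passes between the fingers near the middle of the handle, at about (580,260) in the right half. I'll close briefly to check that it is captured.

{"method": "play_rows", "body": {"series": [[[0,0,0],[0,0,-0.08],205],[[0,0,0],[0,0,0],255],[[0,0,0],[0,0,0],255],[[0,0,0],[0,0,0],255]]}}

```text
time_s: 3.5
position: [0.4379, 0.2502, 0.0826]
ee_rot: [-0.001, 0.74, 0.673, -0.001]
contact_force: [-8.4, 2.6, 8.7]
gripper_width: 0.0081
finger_force: 58.6
```

{"method": "play_rows", "body": {"series": [[[0,0,0],[0,0,0],208],[[0,0,0],[0.06,0,0.04],208],[[0,0,0],[0.1,-0.01,0.125],208],[[0,0,0],[0.1,-0.01,0.125],208],[[0,0,0],[0.115,-0.01,0.11],208],[[0,0,0],[0.115,-0.01,0.11],208],[[0,0,0],[0.13,-0.01,0.095],208],[[0,0,0],[0.13,-0.01,0.095],208]]}}

```text
time_s: 4.3
position: [0.4772, 0.2469, 0.1177]
ee_rot: [0.0, 0.74, 0.673, 0.0]
contact_force: [-1.7, -1.2, 0.7]
gripper_width: 0.0162
finger_force: 0.5
```

{"method": "play_rows", "body": {"series": [[[0,0,0],[0.14,-0.01,0.075],208],[[0,0,0],[0.14,-0.01,0.075],208],[[0,0,0],[0.15,-0.015,0.055],208],[[0,0,0],[0.15,-0.015,0.055],208],[[0,0,0],[0.155,-0.015,0.035],208],[[0,0,0],[0.155,-0.015,0.035],208],[[0,0,0],[0.16,-0.015,0.015],208],[[0,0,0],[0.16,-0.015,0.015],208]]}}

```text
time_s: 5.1
position: [0.5379, 0.2414, 0.1353]
ee_rot: [0.0, 0.74, 0.673, -0.0]
contact_force: [-1.0, -0.0, -0.4]
gripper_width: 0.0157
finger_force: 0.1
```

{"method": "play_rows", "body": {"series": [[[0,0,0],[0.16,-0.015,-0.005],208],[[0,0,0],[0.16,-0.015,-0.005],208],[[0,0,0],[0.16,-0.015,-0.025],208],[[0,0,0],[0.16,-0.015,-0.025],208],[[0,0,0],[0.155,-0.015,-0.045],208],[[0,0,0],[0.155,-0.015,-0.045],208]]}}

```text
time_s: 5.7
position: [0.5853, 0.2369, 0.1275]
ee_rot: [-0.0, 0.74, 0.673, -0.0]
contact_force: [0.1, -0.1, -0.4]
gripper_width: 0.0158
finger_force: 0.0
```

Run:
```python
from h import *
from workcell import ctrl
t=ctrl.capture("top")["color"]; s=ctrl.capture("scene")["color"]
cv2.imwrite("pics/z4.png",np.hstack([crop(t,190,175,100,100,4),crop(s,260,130,100,100,4)]))
```

```text
(no output)
```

View pics/z4.png

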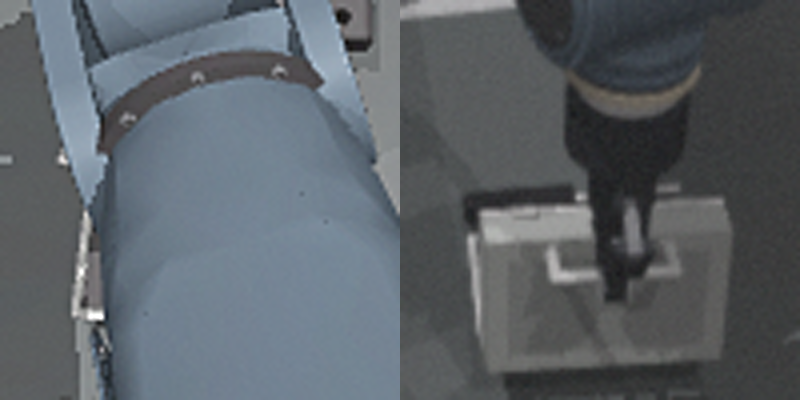

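The lid stands well past vertical-centre with the bar caged between the fingers (bar at about (610,270) in the right half). I'll lower it the rest of the way to the stop.

{"method": "play_rows", "body": {"series": [[[0,0,0],[0.145,-0.015,-0.065],208],[[0,0,0],[0.145,-0.015,-0.065],208],[[0,0,0],[0.135,-0.015,-0.085],208],[[0,0,0],[0.135,-0.015,-0.085],208],[[0,0,0],[0.125,-0.01,-0.1],208],[[0,0,0],[0.125,-0.01,-0.1],208],[[0,0,0],[0.11,-0.01,-0.115],208],[[0,0,0],[0.11,-0.01,-0.115],208]]}}

```text
time_s: 6.6
position: [0.636, 0.232, 0.0908]
ee_rot: [-0.001, 0.74, 0.673, -0.001]
contact_force: [-30.3, 2.5, 25.2]
gripper_width: 0.0159
finger_force: 15.7
```

{"method": "play_rows", "body": {"series": [[[0,0,0],[0.05,-0.005,-0.04],208],[[0,0,0],[0.05,-0.005,-0.04],208],[[0,0,0],[0,0,0],208]]}}

```text
time_s: 6.9
position: [0.6358, 0.2323, 0.0867]
ee_rot: [-0.004, 0.739, 0.673, -0.006]
contact_force: [-34.2, 1.9, 20.4]
gripper_width: 0.0154
finger_force: 17.2
```

The lid is on its stop: force is building and the tool has stopped moving. I'll back off, then lift straight out.

{"method": "play_rows", "body": {"series": [[[0,0,0],[-0.1,0.01,0],208],[[0,0,0],[-0.05,0,0.02],208],[[0,0,0],[0,0,0],208]]}}

```text
time_s: 7.2
position: [0.6339, 0.2321, 0.0884]
ee_rot: [0.0, 0.74, 0.673, 0.0]
contact_force: [-0.0, -0.1, -0.1]
gripper_width: 0.0158
finger_force: 0.0
```

{"method": "play_rows", "body": {"series": [[[0,0,0],[0,0,0.25],208],[[0,0,0],[0,0,0.25],208],[[0,0,0],[0,0,0.4],208],[[0,0,0],[0,0,0.7],208],[[0,0,0],[0,0,0.9],208],[[0,0,0],[0,0,0.9],208],[[0,0,0],[0,0,0],208]]}}

```text
time_s: 7.9
position: [0.6361, 0.2326, 0.267]
ee_rot: [0.003, 0.74, 0.673, 0.006]
contact_force: [1.4, 0.4, -0.5]
gripper_width: 0.0155
finger_force: 0.0
```

{"method": "play_rows", "body": {"series": [[[0,0,0],[-0.4,-0.8,0.3],150],[[0,0,0],[-0.4,-0.8,0.1],150],[[0,0,0],[-0.4,-0.8,0],150],[[0,0,0],[-0.4,-0.8,0],150],[[0,0,0],[-0.4,-0.8,0],150],[[0,0,0],[-0.4,-0.8,0],150],[[0,0,0],[-0.4,-0.6,0],150],[[0,0,0],[0,0,0],150]]}}

```text
time_s: 8.7
position: [0.4922, -0.0407, 0.2793]
ee_rot: [0.001, 0.741, 0.672, 0.0]
contact_force: [1.6, -0.3, -0.0]
gripper_width: 0.0354
finger_force: 0.0
```

Run:
```python
from h import *
from workcell import ctrl
t=ctrl.capture("top")["color"]; s=ctrl.capture("scene")["color"]
cv2.imwrite("pics/top5.png",t);cv2.imwrite("pics/scene5.png",s)
cv2.imwrite("pics/z5.png",np.hstack([crop(t,195,195,90,75,400/90),crop(s,265,150,90,75,400/90)]))
```

```text
(no output)
```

View pics/z5.png

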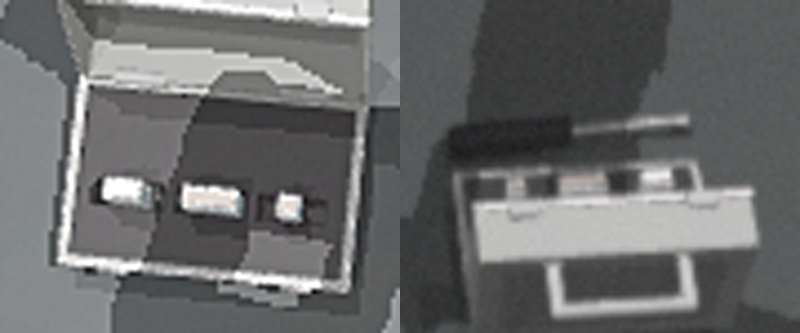

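Three cells show in the top half: left (y+) about 48 px wide in the crop, middle about 60, right about 25. So the middle-sized cell is in the left (+y) slot. I'll overlay the predicted cell box at that slot to refine it.

Run:
```python
from h import *
pc=[.4835,.247,-.094]
c,s=np.cos(pc[2]),np.sin(pc[2])
W=lambda x,y,z:[pc[0]+c*x-s*y,pc[1]+s*x+c*y,z]
def draw(f,n,x0,y0,w,h,k):
    I=crop(cv2.imread(f),x0,y0,w,h,k)
    P=lambda *L:tuple(int(a) for a in (w2px(n,W(*L))+.5-[x0,y0])*k)
    def rect(x,y,hx,hy,z,col): cv2.polylines(I,[np.array([P(x+a*hx,y+b*hy,z) for a,b in((1,1),(1,-1),(-1,-1),(-1,1))])],True,col,1)
    rect(-.012,.048,.00725,.02,.028,(0,255,255)); rect(-.012,.048,.00625,.01125,.056,(0,0,255)); rect(-.012,.048,.00625,.01125,.028,(0,160,0))
    rect(-.012,0,.00725,.02,.028,(0,255,255)); rect(0,0,.055,.085,.03,(255,0,255))
    for g in range(0,w,5): cv2.putText(I,str(x0+g),(int(g*k),10),0,.3,(0,255,0))
    for g in range(0,h,5): cv2.putText(I,str(y0+g),(0,int(g*k)+5),0,.3,(0,255,0))
    return I
A=draw("pics/top5.png","top",207,210,50,56,8); A2=draw("pics/scene5.png","scene",310,170,50,56,8)
A=np.hstack([A,A2]); cv2.imwrite("pics/z6.png",A); print(A.shape)
```

```text
(448, 800, 3)
```

View pics/z6.png

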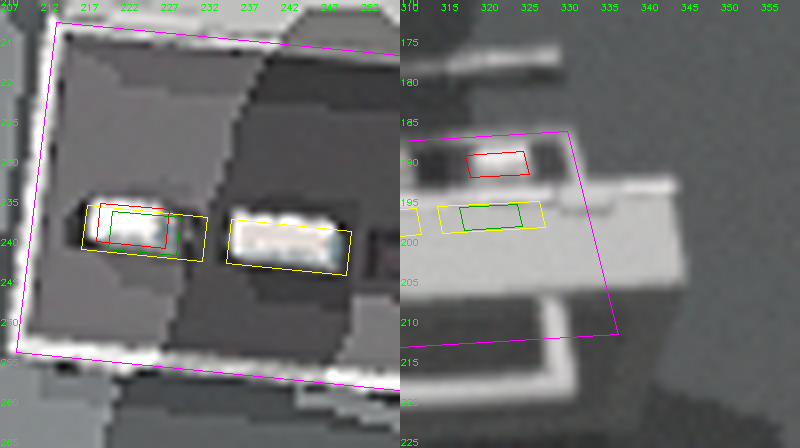

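The left cell's bright top spans about (218–228, 234–240) in the top image, within 1 px of the prediction at the slot centre in both views. I'll go to a TCP of about (0.4765, 0.2965).

{"method": "play_rows", "body": {"series": [[[0,0,0],[-0.04,0.84,0],150],[[0,0,0],[-0.04,0.84,0],150],[[0,0,0],[-0.04,0.84,0],150],[[0,0,0],[-0.04,0.84,0],150],[[0,0,0],[-0.04,0.84,0],150],[[0,0,0],[-0.04,0.84,0],150],[[0,0,0],[-0.04,0.84,0],150],[[0,0,0],[-0.04,0.84,0],150]]}}

```text
time_s: 9.6
position: [0.4772, 0.3012, 0.2786]
ee_rot: [0.0, 0.739, 0.674, 0.0]
contact_force: [1.2, 0.6, 0.1]
gripper_width: 0.0349
finger_force: 0.0
```

{"method": "play_rows", "body": {"series": [[[0,0,0],[0,0,-0.8],150],[[0,0,0],[0,0,-0.8],150],[[0,0,0],[0,0,-0.8],150],[[0,0,0],[0,0,-0.8],150],[[0,0,0],[0,0,-0.4],150],[[0,0,0],[0,0,0],150],[[0,0,0],[0,0,0],150]]}}

```text
time_s: 10.3
position: [0.478, 0.299, 0.099]
ee_rot: [0.0, 0.739, 0.673, 0.0]
contact_force: [0.1, 0.4, 0.4]
gripper_width: 0.035
finger_force: 0.0
```

{"method": "play_rows", "body": {"series": [[[0,0,0],[-0.02,-0.04,-0.5],150],[[0,0,0],[0,0,-0.4],150],[[0,0,0],[0,0,-0.25],150],[[0,0,0],[0,0,-0.15],150],[[0,0,0],[0,0,0],150],[[0,0,0],[0,0,0],150]]}}

```text
time_s: 10.9
position: [0.4772, 0.2964, 0.0342]
ee_rot: [0.0, 0.74, 0.673, 0.001]
contact_force: [-0.1, 0.7, 0.3]
gripper_width: 0.035
finger_force: 0.0
```

Run:
```python
from h import *
from workcell import ctrl
s=ctrl.capture("scene")["color"]; t=ctrl.capture("top")["color"]
cv2.imwrite("pics/z7.png",np.hstack([crop(s,285,120,75,75,5.33),crop(t,190,195,75,75,5.33)]))
print(ctrl.read_state()["position"])
```

```text
[0.4771966  0.29632117 0.03421392]
```

View pics/z7.png

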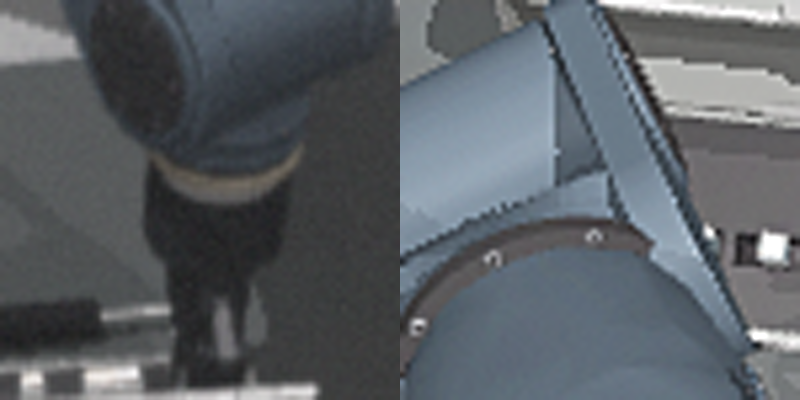

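The fingers stand over the left cell, the neighbouring cells are undisturbed, and there is no contact. I'll close gradually.

{"method": "play_rows", "body": {"series": [[[0,0,0],[0,0,0],200],[[0,0,0],[0,0,0],210],[[0,0,0],[0,0,0],214],[[0,0,0],[0,0,0],216]]}}

```text
time_s: 11.4
position: [0.4767, 0.296, 0.0334]
ee_rot: [-0.0, 0.74, 0.673, 0.0]
contact_force: [-0.1, -0.3, -0.1]
gripper_width: 0.0131
finger_force: 0.2
```

{"method": "play_rows", "body": {"series": [[[0,0,0],[0,0,0],222],[[0,0,0],[0,0,0],255],[[0,0,0],[0,0,0],255],[[0,0,0],[0,0,0],255]]}}

```text
time_s: 11.8
position: [0.4766, 0.296, 0.0334]
ee_rot: [-0.0, 0.74, 0.673, -0.0]
contact_force: [-3.6, -0.5, 5.2]
gripper_width: 0.011
finger_force: 58.9
```

{"method": "play_rows", "body": {"series": [[[0,0,0],[0,0,0.1],255],[[0,0,0],[0,0,0.15],255],[[0,0,0],[0,0,0.2],255],[[0,0,0],[0,0,0.4],255],[[0,0,0],[0,0,0.6],255],[[0,0,0],[0,0,0.8],255],[[0,0,0],[0,0,0.8],255],[[0,0,0],[0,0,0.8],255]]}}

```text
time_s: 12.6
position: [0.4765, 0.2959, 0.2284]
ee_rot: [0.0, 0.74, 0.673, 0.0]
contact_force: [0.8, 0.7, -0.0]
gripper_width: 0.011
finger_force: 58.5
```

{"method": "play_rows", "body": {"series": [[[0,0,0],[0.02,-0.3,0.1],255],[[0,0,0],[0.02,-0.6,0.1],255],[[0,0,0.08],[0.02,-0.6,0],255],[[0,0,0],[0.02,-0.6,0],255],[[0,0,0],[0.02,-0.6,0],255],[[0,0,0],[0.02,-0.6,0],255],[[0,0,0],[0.02,-0.6,0],255],[[0,0,0],[0.02,-0.6,0],255]]}}

```text
time_s: 13.4
position: [0.4842, 0.0695, 0.2359]
ee_rot: [0.0, 0.736, 0.677, -0.0]
contact_force: [0.5, 0.4, 0.5]
gripper_width: 0.0115
finger_force: 58.5
```

{"method": "play_rows", "body": {"series": [[[0,0,0],[0.02,-0.6,0],255],[[0,0,0],[0.02,-0.6,0],255],[[0,0,0],[0.02,-0.6,0],255],[[0,0,0],[0.02,-0.6,0],255],[[0,0,0],[0.02,-0.6,0],255],[[0,0,0],[0.02,-0.6,0],255],[[0,0,0],[0.02,-0.6,0],255],[[0,0,0],[0.02,-0.6,0],255]]}}

```text
time_s: 14.2
position: [0.4921, -0.1704, 0.2358]
ee_rot: [-0.0, 0.736, 0.677, -0.0]
contact_force: [0.6, -0.4, 0.4]
gripper_width: 0.0112
finger_force: 58.5
```

{"method": "play_rows", "body": {"series": [[[0,0,0],[0.02,-0.6,0],255],[[0,0,0],[0.02,-0.6,0],255],[[0,0,0],[0.02,-0.4,0],255],[[0,0,0],[0,0,0],255],[[0,0,0],[0,0,0],255],[[0,0,0],[0,0,0],255]]}}

```text
time_s: 14.8
position: [0.4955, -0.2482, 0.2358]
ee_rot: [-0.0, 0.736, 0.677, 0.0]
contact_force: [0.1, 0.0, 0.1]
gripper_width: 0.0114
finger_force: 58.5
```

{"method": "play_rows", "body": {"series": [[[0,0,0],[0.026,0.27,0],255],[[0,0,0],[0,0,-0.3],255],[[0,0,0],[0,0,-0.5],255],[[0,0,0],[0,0,-0.5],255],[[0,0,0],[0,0,-0.4],255],[[0,0,0],[0,0,-0.3],255],[[0,0,0],[0,0,-0.2],255],[[0,0,0],[0,0,0],255]]}}

```text
time_s: 15.6
position: [0.4966, -0.2343, 0.1249]
ee_rot: [-0.001, 0.736, 0.677, -0.0]
contact_force: [-0.0, 0.4, 0.0]
gripper_width: 0.0109
finger_force: 58.5
```

Run:
```python
from h import *
from workcell import ctrl
s=ctrl.capture("scene")["color"]; t=ctrl.capture("top")["color"]; cv2.imwrite("pics/scene8.png",s)
st=ctrl.read_state(); print(st["position"],st["ee_rot"],st["gripper_width"])
k=8; x0,y0=75,150; I=crop(s,x0,y0,100,75,k)
pr=[.4968,-.2345,-.083]; c,sn=np.cos(pr[2]),np.sin(pr[2])
P=lambda x,y,z:tuple(int(a) for a in (w2px("scene",[pr[0]+c*x-sn*y,pr[1]+sn*x+c*y,z])+.5-[x0,y0])*k)
for a,b in((1,1),(1,-1),(-1,-1),(-1,1)):
    for z in(.1075,.1525): cv2.circle(I,P(a*.00625,b*.01125,z),2,(0,0,255),-1)
for y in(-.07,0,.07): cv2.circle(I,P(0,y,.13),3,(0,255,0),1)
cv2.imwrite("pics/z8.png",I)
```

```text
[ 0.49735299 -0.23509881  0.12640708] [3.03626022e-04 7.35637318e-01 6.77375543e-01 1.32583911e-04] 0.010900941981065825
```

View pics/z8.png

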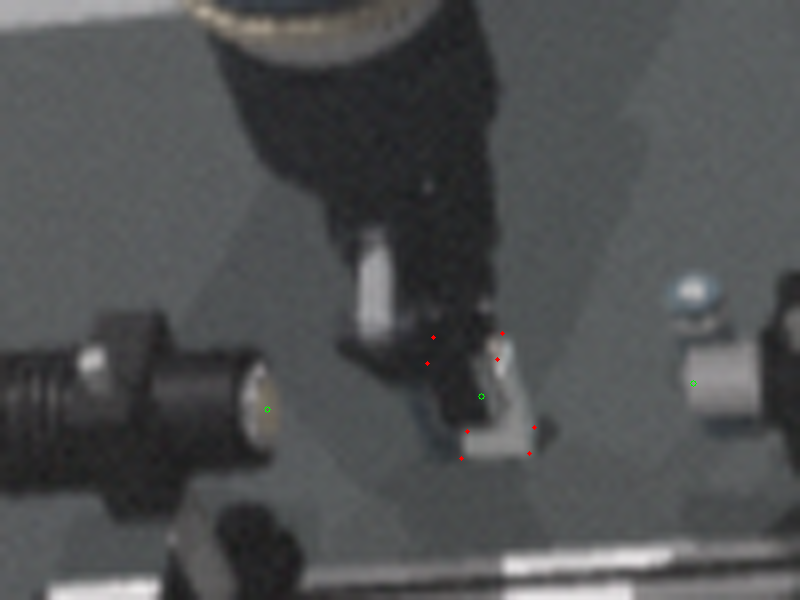

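The cell hangs upright between the lamp face (267,409) and the detector face (693,383). Its lower corners match the predicted outline to within a fraction of a pixel. I'll let it settle and hand in.

{"method": "play_rows", "body": {"series": [[[0,0,0],[0,0,0],255],[[0,0,0],[0,0,0],255],[[0,0,0],[0,0,0],255],[[0,0,0],[0,0,0],255]]}}

```text
time_s: 16.1
position: [0.497, -0.2356, 0.126]
ee_rot: [0.0, 0.736, 0.677, 0.0]
contact_force: [0.2, -0.5, -0.4]
gripper_width: 0.0111
finger_force: 58.5
```

```bash
python3 -c "
from workcell import ctrl
s=ctrl.read_state(); print(s['position'],s['gripper_width'],s['contact_force']); print(ctrl.job_done())"
```

```text
[ 0.4970225  -0.2355747   0.12604293] 0.011087785022279086 [ 0.2028984  -0.46082737 -0.38912905]
the job is handed in; nothing more can be done
None
```

I opened the lid to its stop and handed the job in at 16 s with the middle-sized cell, gripped by its frosted faces, held upright in the beam; by my camera fit it is midway between lamp and detector to within a few millimetres, and the hand-in gave no verdict.

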